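# Tap the block down onto its parallels in the vise

## Robot

A 6-joint arm with a two-finger parallel gripper is mounted at the origin on a cart in front of the work surface, level with it; the furniture and walls round the work are solid. World frame = base frame: x ahead of the robot, y to its left, z up, the work surface at z = 0. Lengths are in m, angles in degrees, forces in N, time in s.
With the tool pointing down it reaches from about 0.25 to 0.725 m from the base axis. Payload 9.7 kg.
Tool frame: the origin (TCP) lies midway between the tips of the shut fingers; the grasp point (between the pads) lies 19 mm behind it; z points along the fingers, y is the direction in which the jaws open and shut (so a half turn about z gives the same grasp; the last joint's range is limited). The gripper opens to 85 mm and grips with 20 to 120 N. Pads are 22 mm wide; open, the fingers measure 114 mm over their backs; the gripper's body (76 mm by 85 mm) begins 54 mm behind the grasp point. The pads swing forward as they close: fully open they stand 13 mm farther back than shut.
Start: joints at [-69.844, 4.979, 10.078, 95.1, 0, 90], TCP at [0.19, -0.516, 0.205] pointing down, gripper open.
Joint ranges: [-179.16, 179.16], [-48.56, 103.87], [-65.8, 70.77], [-126.05, 130.52], [-82.76, 87.17], [-180, 180]. Speed limits (degrees/s): [127.2, 127.2, 147.25, 180, 180, 180].

## Interface

Orientations are given as [roll, pitch, yaw] about the fixed x, y, z axes, in that order (R = Rz(yaw) Ry(pitch) Rx(roll)).
In Python, from workcell import bot, camera, recognise gives the robot as it stands. The module is installed in compiled form; this text tells all that it offers.
- The arm moves only by the tool apply_moves, never from a script. Its argument "targets" is one flat list of numbers, 7 for each row, row after row: the shift along the world's x, y, z in units of 30 mm (1.0 is 30 mm), then the turn, a rotation vector about the world's x, y, z in units of 6 degrees (1.0 is 6 degrees), then the opening, from 0 (shut) to 1 (fully open). A call has 1 to 5 rows; each row is the pose to reach, as a shift and turn from the pose commanded when the call began; what a row does not reach only later rows make up. A row lasts 1/10 s, in which the tool goes at most 50 mm and 8.59 degrees, less where a joint would pass 70% of its speed; a pose out of reach is approached as far as the arm can. A call with a gripper value outside its range is refused whole. The fingers move at their own pace and stop on an object; "newtons" is the grip in N (left out, the last holds). Time passes only in rows, so rows that repeat a pose let the fingers close. It gives the time, the measured TCP pose, the force and the opening at its end, in the units of the state.
- bot.get_obs(): the state, without advancing time (a new reading comes with each control period).
- camera(name): name is "scene" or "top" or "wrist"; returns a dict with "img" (480x640x3 uint8, red, green, blue), "intrinsics" (3x3 intrinsics, pixels), "k1" (the pictures are not rectified: a ray, as slopes to the right and down, at radius r is drawn at 1 + k1 r^2 times it, then the intrinsics apply), "origin" and "rotation" of the camera in the world. Camera axes: x right, y up, looking along -z (the intrinsics and any distortion apply to the point x, -y, -z); pixel columns grow to the right and rows downward; lengths in m; the calibration is good to about 2 mm. A picture is of the moment at which its call begins. There is no depth.
- bot.job_done(): hands the job in, once; it reports no verdict.
Trained networks look in the newest picture that a camera, given by its name, has taken for a name from the list of things; names that differ only in an ending like _2 or _b are one class to them, and where a whole thing is asked for, a point or a joint stands for the part that bears it (a point fixed in the world has none). Each returns a list of dicts, best first, with "conf" (0 to 1); they miss things now and then, are a little off and sometimes report something else, mostly with a low value. They report only what shows in the picture. A call takes as long as a camera call. They do not tell look-alikes from the thing itself.
- recognise(query, camera): "box" ([left, top, right, bottom] in pixels, round what is visible of it).
The state is a dict: "time": time; "q": joint angles; "qd": joint speeds; "joint_efforts": joint torques, N m; "ee_pos": TCP position; "tcp_rot": TCP orientation; "wrist_force": force on the tool from outside, world axes, zero at the start; "torque": the same for the moment, N m; "opening": finger opening in m.
Only numpy, scipy, OpenCV 4.12 (cv2) and the standard library are available. Lean on these libraries where they do the work, as an engineer would, in place of code of your own. Each camera call takes 0.05 s, during which the arm holds its last target.

## Task

The bored aluminium block has lifted and rocked in the vise, so the two steel parallels under it are loose. Take the soft-faced brass drift from its wooden stand and, with the drift only, tap or press the ends of the block down gently, without bruising it, until it sits level and both parallels are pinched fast and can no longer slide. Then put the drift back upright in its stand, soft face down, leaving the parallels under the block and the loupe and parts pots undisturbed.

Things in the scene. Friction and masses are not known exactly. Their poses are not given: they have to be found in the camera images.
- vise: Grey steel toolmaker's vise, fixed to the worktop, 150 (x) x 80 (y) x 58 mm high; origin at the centre of its underside. Its jaws face each other along its x axis, 44 mm apart, tops 58 mm up; the flat bed between them is 26 mm up and gives by less than 1 mm under load. It is already clamped; nothing on it is to be turned.
- work: Bright aluminium block with an upright 27 mm bore in its middle, 44 (x) x 100 (y) x 30 mm high; origin: centre of its underside; axes as the vise's when level. Gripped by friction in the jaws, it can only go up, down or rock (one y end higher) and stays where left. At first it is 6 to 8 mm too high at mid-length, rocked up to 0.07 rad. Seated, its top is 70 mm above the worktop.
- work_pad_left (a point): Place to tap: centre of the flat top at the block's +y end, 34 mm from the middle; moves with the block. About 7 to 12 N here makes the end creep down; once it bears on the parallels it stops and the force rises steeply. Some 16 to 20 N on each end in turn, the high end first, leaves the parallels pinched. Over 30 N from the drift bruises the block.
- work_pad_right (a point): The same place to tap at the block's -y end, 34 mm from the middle; moves with the block and behaves like the left one.
- parallel_far: Loose ground steel bar (parallel), 8 x 130 (y) x 14 mm high, standing on the vise bed beneath the block along the jaw on the vise's +x side, its ends showing past the block; origin at the centre of its underside.
- parallel_near: The same kind of bar along the jaw on the vise's -x side; origin at the centre of its underside.
- drift_mid (a point): Half-way up (59 mm above the lower face) the axis of the drift: round brass punch 118 mm long, 0.22 kg, upright in its stand; z axis to its top. From the bottom: white plastic face 20 mm across, shaft 18 mm, collar 32 mm across from 60 to 66 mm above the face, then round grip 20 mm across from 66 to 118 mm above the face. Grip it above the collar, about 36 mm above this point.
- stand_mouth (a point): Centre of the mouth of the hole in the drift's stand, a fixed wooden block 60 x 60 x 45 mm; the mouth is 45 mm above the worktop, the hole is 25 mm wide with a 3 mm chamfer and 35 mm deep.
- loupe: Black cup-shaped eye loupe, 36 mm across and 30 mm high; origin under its centre. A bystander.
- parts_pot_0: Small pale round parts pot, 42 mm across and 20 mm high; origin under its centre. A bystander.
- parts_pot_1: Small round parts pot with a dark filling, 42 mm across and 20 mm high; origin under its centre. A bystander.
- drift: The brass drift as a whole; its origin is the centre of its white lower face, the face that taps; in the stand it rests 10 mm above the worktop.
There are look-alikes about, which are no part of the job. There is more than one size of the drift; the job needs the largest.

How it is judged (in metres and radians):
On the way, in this order (a step that is already met when the one before it is completed fails the run):
1. the drift is lifted out of its stand (z of drift in the frame of stand_mouth above 0.01 m), for 0.1 s.
2. the block is level and both parallels are pinched beneath it (contact force between work and parallel_far above 3.8 N and contact force between work and parallel_near above 3.8 N and angle between work's own z axis and vertical below 0.015 rad), for 0.2 s.
At the end, for the whole second after the job is handed in: Block level within 0.015 rad and pinching each parallel with over 3.8 N, drift away; parallels standing under it within 25 mm of mid-length; drift upright (0.15 rad) in the stand, its face at least 28 mm below the mouth and within 6 mm of its axis; bystanders at rest (all of step 2 and y of parallel_far in the frame of vise between -0.025 and 0.025 m and angle between each of parallel_far, parallel_near's own z axis and vertical below 0.1 rad and y of parallel_near in the frame of vise between -0.025 and 0.025 m and horizontal distance between drift and stand_mouth below 0.006 m and angle between drift_mid's own z axis and vertical below 0.15 rad and z of drift in the frame of stand_mouth below -0.028 m and linear speed of each of loupe, parts_pot_0, parts_pot_1 below 0.02 m/s); the robot touches nothing.
It fails at once if the drift bruises the block (more than 30 N) (contact force between drift and work above 30 N).
It fails at once if the robot itself pushes the block instead of using the drift (contact force between any of the fingers, the arm and work above 3 N).
It fails at once if the loupe or a parts pot is disturbed (distance of any of loupe, parts_pot_0, parts_pot_1 from where it was at the start of the episode above 0.02 m).
It also fails if it takes over 61 s, if anything falls off the work surface, if the arm or the gripper's body presses on something with over 40 N, if the wrist force passes 120 N, or if a joint passes its speed limit or range.

## Working session

There is one attempt and no reset: what is moved stays moved. The work goes in short steps, Python scripts to look and compute and a tool call to move; the robot and the scene stay as the last step left them, time stands still between calls to the robot, and variables do not carry over. Pictures are saved under pics/ and viewed, and the job is handed in when it is done.

Besides the shell and the picture viewer there is one more tool, called as a command line: name --argument value ..., lists and objects as JSON in quotes. apply_moves: Moves the arm, as the interface text tells. Its arguments: {"type":"object","properties":{"targets":{"type":"array"},"newtons":{"type":"number"}},"required":["targets"]}

```bash
mkdir -p pics
cat > h.py <<'E'
import numpy as np, cv2
from workcell import bot, camera, recognise
def und(c,u,v):
    K=c["intrinsics"];k1=c["k1"]
    x=(u-K[0][2])/K[0][0]; y=(v-K[1][2])/K[1][1]
    a,b=x,y
    for _ in range(30):
        r2=a*a+b*b; a=x/(1+k1*r2); b=y/(1+k1*r2)
    return a,b
def ray(c,u,v):
    a,b=und(c,u,v); d=np.array(c["rotation"])@np.array([a,-b,-1.0]); return np.array(c["origin"]),d
def atz(c,u,v,z):
    o,d=ray(c,u,v); return o+d*(z-o[2])/d[2]
def proj(c,p):
    q=np.array(c["rotation"]).T@(np.array(p)-np.array(c["origin"])); a=q[0]/-q[2]; b=-q[1]/-q[2]
    f=1+c["k1"]*(a*a+b*b); K=c["intrinsics"]
    return K[0][0]*a*f+K[0][2],K[1][1]*b*f+K[1][2]
def save(c,n): cv2.imwrite("pics/"+n+".png",np.ascontiguousarray(c["img"][:,:,::-1]))
E
python3 - <<'E'
from h import *
for n in ("scene","top","wrist"):
    c=camera(n); save(c,n+"0"); print(n,np.round(c["origin"],3),np.round(c["rotation"],3).tolist(),np.round(c["intrinsics"],1).tolist(),c["k1"])
    for q in ["vise","work","work_pad_left","work_pad_right","parallel_far","parallel_near","drift","drift_mid","stand_mouth","loupe","parts_pot_0","parts_pot_1"]:
        print(q,[(np.round(d["box"],0).tolist(),round(d["conf"],2)) for d in recognise(q,n)][:4])
s=bot.get_obs(); print(s)
E
```

```text
scene [0.219 0.365 0.551] [56.628, -1.009, -152.73] [[590.8, 0.0, 319.4], [0.0, 590.8, 238.1], [0.0, 0.0, 1.0]] -0.16947100788308084
vise [([239.0, 242.0, 264.0, 257.0], 0.52)]
work [([332.0, 195.0, 391.0, 246.0], 0.79), ([342.0, 246.0, 359.0, 262.0], 0.38)]
work_pad_left [([328.0, 197.0, 391.0, 248.0], 0.92)]
work_pad_right [([332.0, 194.0, 394.0, 247.0], 0.98)]
parallel_far [([328.0, 238.0, 342.0, 253.0], 0.52), ([291.0, 249.0, 318.0, 304.0], 0.47)]
parallel_near [([344.0, 245.0, 355.0, 263.0], 0.68), ([293.0, 247.0, 318.0, 310.0], 0.61)]
drift [([292.0, 244.0, 318.0, 307.0], 0.82), ([365.0, 275.0, 378.0, 332.0], 0.63), ([270.0, 308.0, 283.0, 352.0], 0.59)]
drift_mid [([297.0, 248.0, 317.0, 306.0], 0.82), ([268.0, 312.0, 284.0, 365.0], 0.8), ([362.0, 277.0, 380.0, 330.0], 0.71)]
stand_mouth [([277.0, 284.0, 328.0, 340.0], 0.63)]
loupe [([242.0, 244.0, 260.0, 259.0], 0.56)]
parts_pot_0 [([165.0, 316.0, 195.0, 342.0], 0.96), ([281.0, 213.0, 309.0, 236.0], 0.96)]
parts_pot_1 [([165.0, 316.0, 195.0, 342.0], 0.96), ([281.0, 213.0, 309.0, 236.0], 0.96)]
top [ 0.398 -0.22   0.922] [8.625,
[... 1278 characters left out ...]
d_mouth []
loupe []
parts_pot_0 []
parts_pot_1 []
{'time': 1.95, 'q': array([-6.98439832e+01,  4.98007490e+00,  1.00759742e+01,  9.50999280e+01,
        9.41723098e-04,  9.00008423e+01]), 'qd': array([-0.00154082, -0.05759315, -0.10905491,  0.01798256, -0.01244341,
        0.04942372]), 'joint_efforts': array([ 1.57962117e-03, -5.20095348e+01,  4.64854717e+01,  1.83066877e-03,
        9.20708544e-05, -1.81113091e-05]), 'ee_pos': array([ 0.18951544, -0.51629575,  0.20505279]), 'tcp_rot': array([-1.79995971e+02, -9.41663872e-04,  2.01551744e+01]), 'wrist_force': array([-0.49967136,  1.28034314, -0.23773106]), 'torque': array([0.01694917, 0.02799687, 0.00423213]), 'opening': 0.0851317233517731}
```

View pictures.

```bash
sed -i 's/np.array(c\["rotation"\])/RR(c)/g' h.py
cat >> h.py <<'E'
from scipy.spatial.transform import Rotation as Ro
def RR(c): return Ro.from_euler("xyz",c["rotation"],degrees=True).as_matrix()
E
python3 - <<'E'
import cv2
a=cv2.imread("pics/scene0.png"); cv2.imwrite("pics/s_z.png",cv2.resize(a[180:370,140:400],None,fx=3,fy=3,interpolation=cv2.INTER_CUBIC)[:600,:800])
a=cv2.imread("pics/top0.png"); cv2.imwrite("pics/t_z.png",cv2.resize(a[150:340,180:446],None,fx=3,fy=3,interpolation=cv2.INTER_CUBIC)[:600,:800])
E
```

```text
(no output)
```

View pics/scene0.png

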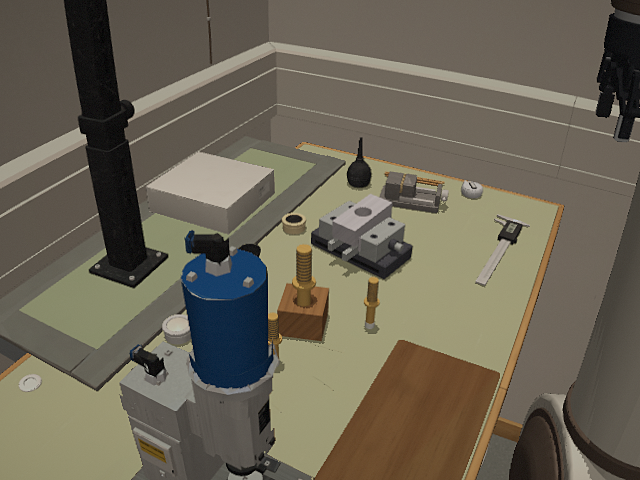

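View pics/s_z.png

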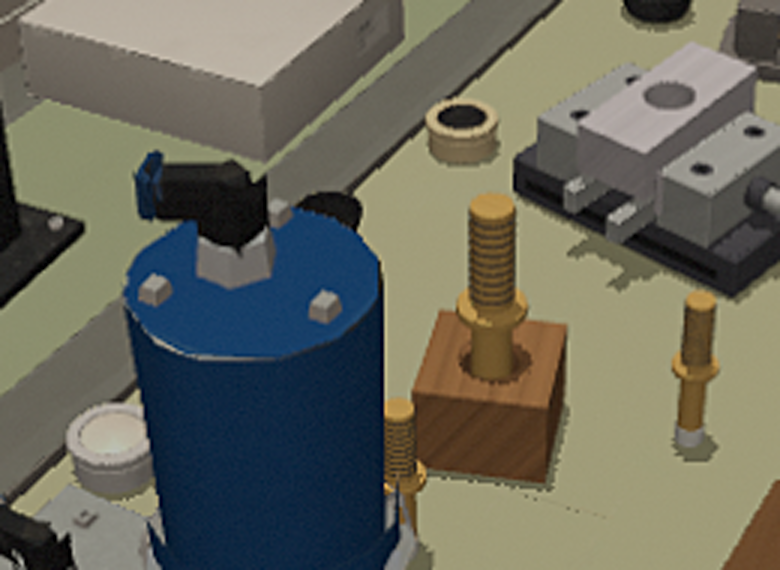

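View pics/t_z.png

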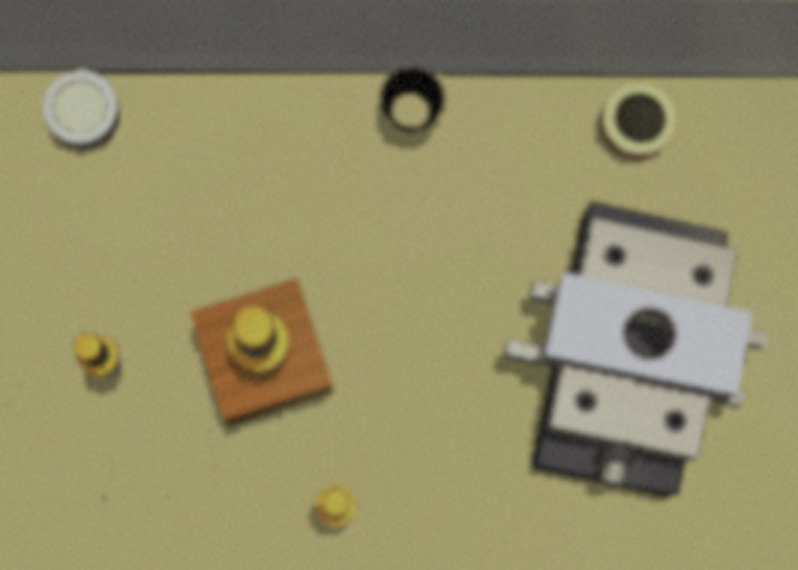

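```bash
cat > m.py <<'E'
from h import *
c=camera("top"); s=camera("scene")
T=lambda x,y:(180+x/3,150+y/3)
S=lambda x,y:(140+x/3,180+y/3)
cs=[atz(c,*T(*p),.045) for p in [(192,312),(298,280),(330,388),(225,419)]]
print("stand",np.round(cs,4),np.mean(cs,0), [np.linalg.norm(cs[i]-cs[i-1]).round(4) for i in range(4)])
cs=[atz(s,*S(*p),.045) for p in [(441,312),(567,325),(547,405),(413,388)]]
print("stand scene",np.round(cs,4),np.mean(cs,0))
print("dtop",atz(c,*T(253,327),.128),atz(s,*S(493,207),.128))
print("collar",atz(c,*T(258,343),.076), atz(s,*S(492,308),.076))
bc=[(566,273),(752,312),(737,396),(545,358)]
for z in (.075,.077):
  cs=[atz(c,*T(*p),z) for p in bc]
  print("block",z,np.round(cs,4),np.mean(cs,0).round(4), [np.linalg.norm(cs[i]-cs[i-1]).round(4) for i in range(4)], "bore",atz(c,*T(649,333),z))
# scene: block
for z in (.075,.077):
  print("bore scene",atz(s,*S(670,95),z))
jc=[(596,215),(736,248),(697,458),(548,427)]
cs=[atz(c,*T(*p),.058) for p in jc]; print("jaws",np.round(cs,4),np.mean(cs,0))
for n,p in dict(loupe=(411,103),pot0=(80,105),pot1=(638,118)).items(): print(n,atz(c,*T(*p),.02))
print("par ends +y",atz(c,*T(540,291),.04),atz(c,*T(520,350),.04),"-y",atz(c,*T(756,340),.04),atz(c,*T(735,399),.04))
print(bot.get_obs()["time"])
E
python3 m.py
```

```text
stand [[ 0.5293 -0.1453  0.045 ]
 [ 0.5466 -0.2009  0.045 ]
 [ 0.4892 -0.218   0.045 ]
 [ 0.4729 -0.1632  0.045 ]] [ 0.50950627 -0.18184895  0.045     ] [np.float64(0.0592), np.float64(0.0583), np.float64(0.0598), np.float64(0.0571)]
stand scene [[ 0.5492 -0.1967  0.045 ]
 [ 0.4934 -0.216   0.045 ]
 [ 0.476  -0.1616  0.045 ]
 [ 0.5329 -0.1436  0.045 ]] [ 0.51287447 -0.17945888  0.045     ]
dtop [ 0.50975735 -0.18148336  0.128     ] [ 0.51163866 -0.17754618  0.128     ]
collar [ 0.50888277 -0.18153676  0.076     ] [ 0.51078787 -0.17541944  0.076     ]
block 0.075 [[ 0.5456 -0.3394  0.075 ]
 [ 0.5255 -0.4364  0.075 ]
 [ 0.4817 -0.427   0.075 ]
 [ 0.5015 -0.3278  0.075 ]] [ 0.5136 -0.3826  0.075 ] [np.float64(0.0456), np.float64(0.0991), np.float64(0.0447), np.float64(0.1012)] bore [ 0.51441667 -0.38190367  0.075     ]
block 0.077 [[ 0.5452 -0.3391  0.077 ]
 [ 0.5252 -0.4359  0.077 ]
 [ 0.4815 -0.4265  0.077 ]
 [ 0.5012 -0.3275  0.077 ]] [ 0.5133 -0.3823  0.077 ] [np.float64(0.0455), np.float64(0.0988), np.float64(0.0446), np.float64(0.1009)] bore [ 0.51414208 -0.38152267  0.077     ]
bore scene [ 0.51641622 -0.38182261  0.075     ]
bore scene [ 0.51516557 -0.37868296  0.077     ]
jaws [[ 0.5798 -0.3584  0.058 ]
 [ 0.5624 -0.4333  0.058 ]
 [ 0.451  -0.4089  0.058 ]
 [ 0.4675 -0.3309  0.058 ]] [ 0.51518353 -0.3828707   0.058     ]
loupe [ 0.65071756 -0.26234528  0.02      ]
pot0 [ 0.64851073 -0.0793388   0.02      ]
pot1 [ 0.64342226 -0.38950569  0.02      ]
par ends +y [ 0.54185447 -0.33009516  0.04      ] [ 0.51001118 -0.31887347  0.04      ] -y [ 0.51546532 -0.44697351  0.04      ] [ 0.4835765  -0.43439111  0.04      ]
2.05
```

Run:
```python
from h import *
s=camera("scene")
print([np.round(proj(s,p)) for p in [(0,0,0),(0,0,.3),(.19,-.516,.205),(.4,-.2,0)]])
o,d=ray(s,225,320)
for z in (0.1,.2,.3,.4): print(atz(s,225,280,z), atz(s,240,450,z))
```

```text
[array([670., 579.]), array([824., 367.]), array([604., 152.]), array([385., 341.])]
[ 0.5854334  -0.10517508  0.1       ] [0.4280267  0.09997908 0.1       ]
[ 0.50412858 -0.00083946  0.2       ] [0.38162906 0.15881884 0.2       ]
[0.42282376 0.10349616 0.3       ] [0.33523142 0.2176586  0.3       ]
[0.34151894 0.20783177 0.4       ] [0.28883378 0.27649836 0.4       ]
```

View pics/top0.png

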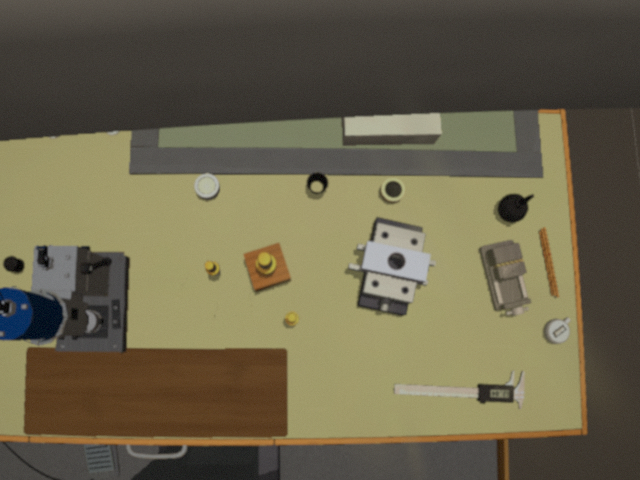

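View pics/wrist0.png

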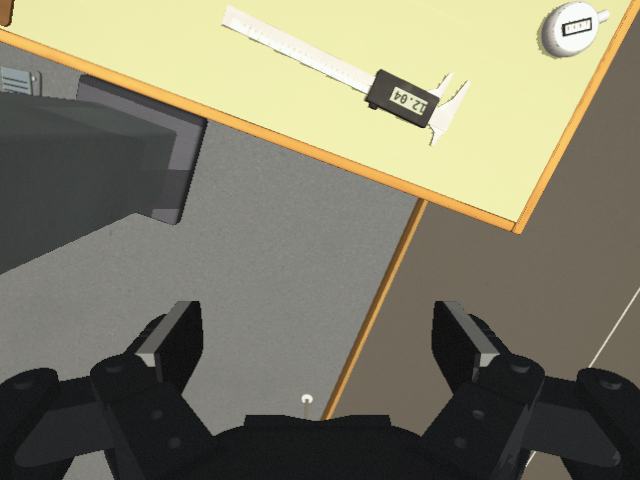

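apply_moves --targets '[10.7,11.2,1.5,0,0,0,1,10.7,11.2,1.5,0,0,0,1,10.7,11.2,1.5,0,0,0,1,10.7,11.2,1.5,0,0,0,1,10.7,11.2,1.5,0,0,0,1]' --newtons 100

```text
time: 2.6
ee_pos: [0.3624, -0.3348, 0.2296]
tcp_rot: [180.0, -0.0, 20.1]
wrist_force: [1.9, -0.7, -0.6]
opening: 0.0857
```

apply_moves --targets '[4.95,5.13,0.0,0,0,0,1,4.95,5.13,0.0,0,0,0,1,4.95,5.13,0.0,0,0,0,1,4.95,5.13,0.0,0,0,0,1,4.95,5.13,0.0,0,0,0,1]'

```text
time: 3.1
ee_pos: [0.5123, -0.1791, 0.2286]
tcp_rot: [-180.0, -0.0, 20.4]
wrist_force: [-0.3, -0.5, -0.5]
opening: 0.085
```

Run:
```python
from h import *
c=camera("wrist"); save(c,"w1"); print(bot.get_obs()["ee_pos"])
for p in [(.511,-.181,.128),(.511,-.181,.076),(.511,-.181,.045)]: print(proj(c,p))
```

```text
[ 0.51223756 -0.17932835  0.22849685]
(np.float64(320.05992752798414), np.float64(234.15893394493844))
(np.float64(319.62760344050355), np.float64(218.08102187876293))
(np.float64(319.4273808131141), np.float64(210.6355573090056))
```

View pics/w1.png

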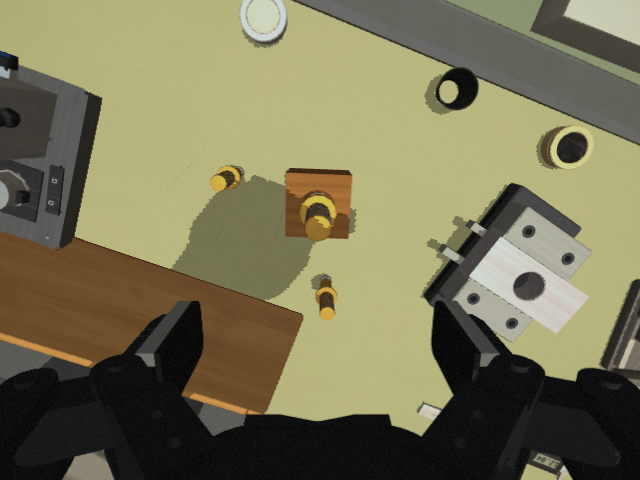

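apply_moves --targets '[0,0,-1.6,0,0,0,1,0,0,-3.2,0,0,0,1,0,0,-4.72,0,0,0,1,0,0,-4.72,0,0,0,0.2,0,0,-4.72,0,0,0,0.1]'

```text
time: 3.65
ee_pos: [0.5094, -0.1831, 0.0887]
tcp_rot: [-180.0, 0.0, 20.1]
wrist_force: [0.5, -0.1, 0.4]
opening: 0.0589
```

apply_moves --targets '[0,0,0,0,0,0,0,0,0,0,0,0,0,0,0,0,0,0,0,0,0,0,0,0,0,0,0,0,0,0,0,0,0,0,0]'

```text
time: 4.15
ee_pos: [0.5114, -0.183, 0.0905]
tcp_rot: [179.8, -0.2, 20.2]
wrist_force: [0.2, 0.4, 8.8]
opening: 0.0156
```

Run:
```python
from h import *
c=camera("scene"); cv2.imwrite("pics/s2.png",cv2.resize(c["img"][150:370,140:400,::-1],None,fx=2.7,fy=2.7))
c=camera("wrist"); save(c,"w2"); print(bot.get_obs())
```

```text
{'time': 4.25, 'q': array([-1.96887500e+01,  3.00690996e+00, -4.66701666e+00,  8.20486090e+01,
        4.35169233e-03,  1.40150971e+02]), 'qd': array([-0.07971827,  0.07672037, -0.03089695, -0.09638811,  0.0605344 ,
        0.05726505]), 'joint_efforts': array([-1.28649753e-01, -4.55053997e+01,  4.25271356e+01, -1.76333142e-01,
       -6.53699948e-02,  4.31413828e-04]), 'ee_pos': array([ 0.51146675, -0.18299321,  0.09052558]), 'tcp_rot': array([179.82555009,  -0.21580733,  20.16061818]), 'wrist_force': array([-0.67617866,  0.32551568,  9.47728851]), 'torque': array([ 0.03148311,  0.07376592, -0.02029688]), 'opening': 0.01561716168192652}
```

View pics/s2.png

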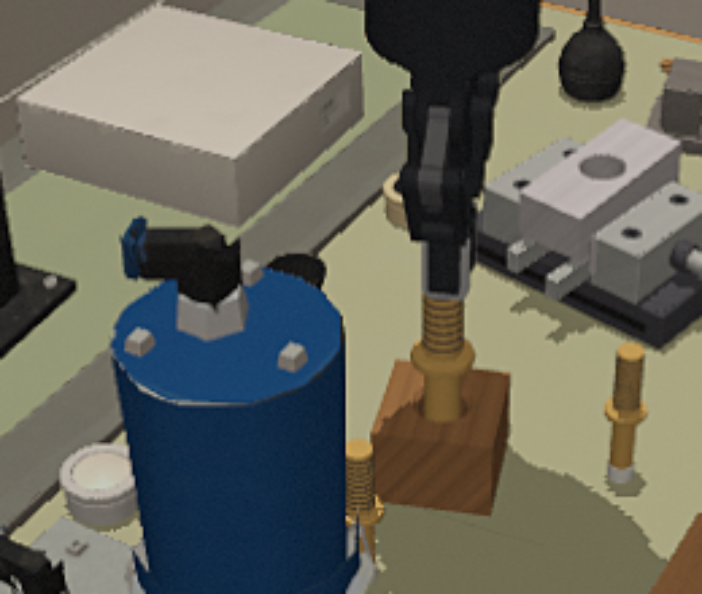

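View pics/w2.png

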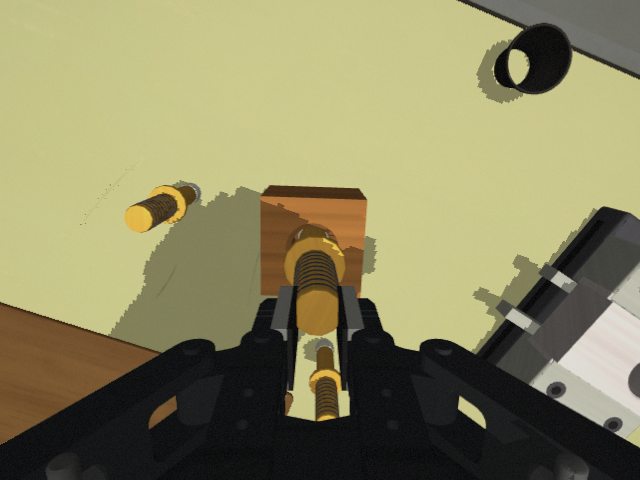

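Run:
```python
from h import *
c=camera("wrist"); o=bot.get_obs(); t=o["ee_pos"]; R=Ro.from_euler("xyz",o["tcp_rot"],degrees=True).as_matrix()
P=lambda x,y,z:np.round(proj(c,t+R@np.array([x,y,z])))
print("tcp",P(0,0,0),"grasp",P(0,0,-.019),"pad edges",P(.011,.01,-.019),P(.011,-.01,-.019),P(.011,.008,0),P(-.011,.008,0))
print("axis top",P(0,0,-.0375),[P(x,0,-.0375) for x in (.01,-.01)],"R",R.round(2).tolist())
i=c["img"][230:350,230:410,::-1]; cv2.imwrite("pics/w3.png",cv2.resize(i,None,fx=4,fy=4,interpolation=cv2.INTER_CUBIC))
print(o["opening"],o["wrist_force"])
```

```text
tcp [319. 287.] grasp [319. 305.] pad edges [343. 280.] [295. 280.] [336. 265.] [336. 308.]
axis top [319. 326.] [array([319., 302.]), array([319., 350.])] R [[0.94, 0.34, 0.0], [0.34, -0.94, -0.0], [0.0, 0.0, -1.0]]
0.01532013906924643 [-0.4482116   0.32750709  9.30295552]
```

View pics/w3.png

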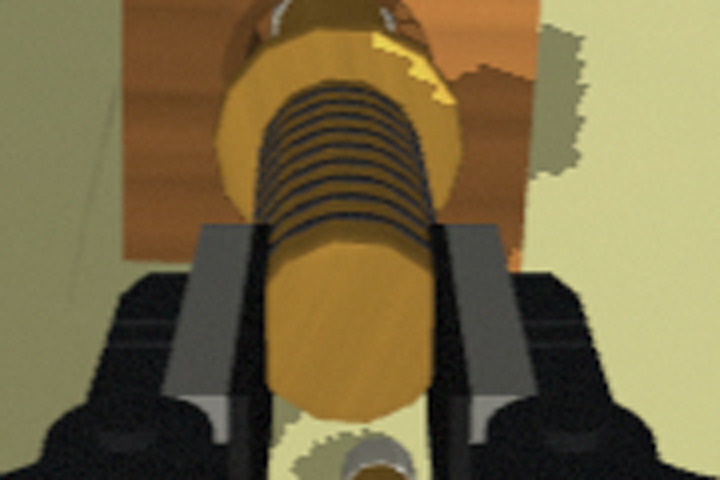

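apply_moves --targets '[0,0,0.3,0,0,0,0,0,0,1.3,0,0,0,0,0,0,2.6,0,0,0,0,0,0,3.7,0,0,0,0,0,0,3.7,0,0,0,0]'

```text
time: 4.8
ee_pos: [0.5114, -0.183, 0.2043]
tcp_rot: [179.7, -0.3, 20.2]
wrist_force: [0.3, 0.1, -2.2]
opening: 0.0154
```

Run:
```python
from h import *
c=camera("wrist"); save(c,"w4");o=bot.get_obs(); print(o["ee_pos"],o["tcp_rot"],o["opening"],o["wrist_force"],o["torque"])
s=camera("scene"); t=camera("top")
save(s,"s4");save(t,"t4")
a=cv2.resize(s["img"][190:320,260:390,::-1],None,fx=3,fy=3);b=cv2.resize(t["img"][210:340,220:350,::-1],None,fx=3,fy=3)
cv2.imwrite("pics/st4.png",np.hstack([a,b]))
x,y,z=o["ee_pos"]
for dz in(-.078,-.12): print(dz,proj(s,(x,y,z+dz)),proj(t,(x,y,z+dz)),proj(c,(x,y,z+dz)))
```

```text
[ 0.51093949 -0.18286435  0.20143318] [179.83959755  -0.18892574  20.16107361] 0.015332830894621308 [-0.30262298 -0.40355817 -3.62427757] [ 0.00984462  0.02055698 -0.00220397]
-0.078 (np.float64(306.7902778113353), np.float64(250.0345372900432)) (np.float64(265.455041331494), np.float64(258.6300906770559)) (np.float64(317.16269260283815), np.float64(240.502158303713))
-0.12 (np.float64(306.60955589544164), np.float64(276.3229776385783)) (np.float64(266.72974064469594), np.float64(262.51875979324814)) (np.float64(316.8681592034039), np.float64(225.69256750444296))
```

View pics/st4.png

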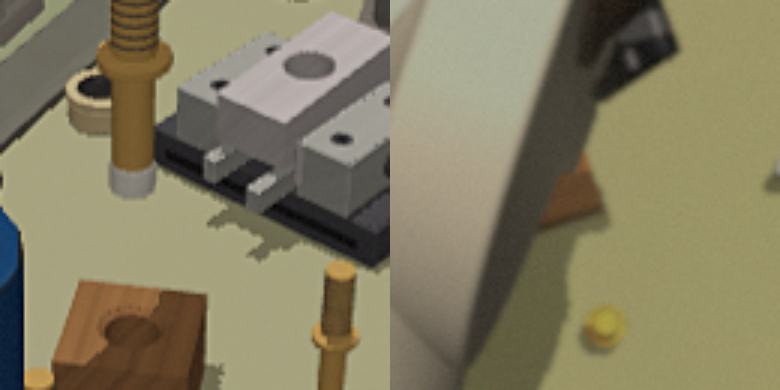

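View pics/w4.png

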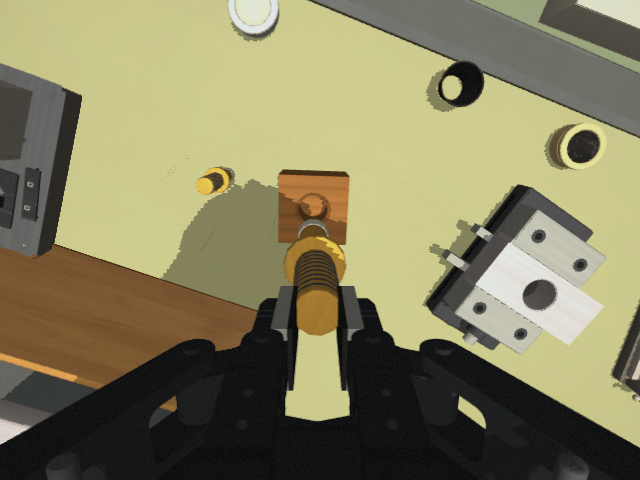

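Run:
```python
from h import *
c=camera("wrist"); s=camera("scene"); t=camera("top"); o=bot.get_obs(); print(o["ee_pos"],o["tcp_rot"],o["time"])
a=cv2.resize(s["img"][180:330,250:360,::-1],None,fx=4,fy=4,interpolation=cv2.INTER_CUBIC)
b=cv2.resize(c["img"][180:330,250:360,::-1],None,fx=4,fy=4,interpolation=cv2.INTER_CUBIC)
cv2.imwrite("pics/z5.png",np.hstack([a[:600,:400],b[:600,:400]]))
d=cv2.resize(c["img"][170:350,420:620,::-1],None,fx=3.3,fy=3.3,interpolation=cv2.INTER_CUBIC)
cv2.imwrite("pics/z6.png",d)
```

```text
[ 0.50937781 -0.1823046   0.19719838] [-1.79915874e+02  1.03078623e-01  2.01558305e+01] 5.1
```

View pics/z5.png

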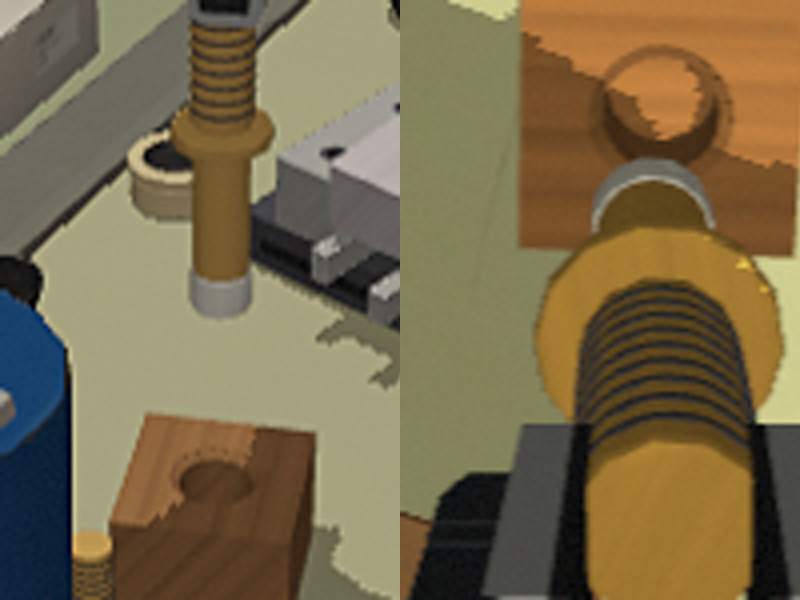

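View pics/z6.png

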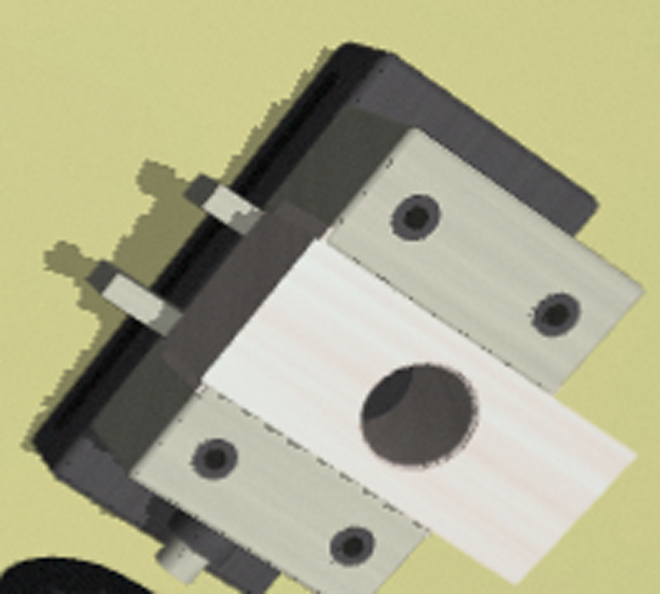

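```bash
cat >> h.py <<'E'
def tri(rs):
    A=np.zeros((3,3));b=np.zeros(3)
    for o,d in rs:
        d=d/np.linalg.norm(d);M=np.eye(3)-np.outer(d,d);A+=M;b+=M@o
    p=np.linalg.solve(A,b); return p.round(4),[np.round(np.linalg.norm(np.cross(p-o,d/np.linalg.norm(d))),4) for o,d in rs]
E
python3 - <<'E'
from h import *
c=camera("wrist"); s=camera("scene");print(bot.get_obs()["ee_pos"])
print("face",tri([ray(c,313.8,235),ray(s,305.2,255.5)]))
print("mouth",tri([ray(c,315.3,206.8),ray(s,304,299.3)]),atz(c,315.3,206.8,.045),atz(s,304,299.3,.045))
W=lambda x,y:(420+x/3.3,170+y/3.3)
for p in [(420,415),(322,236),(203,382),(637,455),(517,584)]: print(p,atz(c,*W(*p),.077).round(4))
for p in [(415,127),(643,291)]: print(p,atz(c,*W(*p),.058).round(4))
E
```

```text
[ 0.50947625 -0.18232098  0.19752797]
face (array([ 0.5111, -0.1785,  0.1175]), [np.float64(0.0002), np.float64(0.0002)])
mouth (array([ 0.5141, -0.1784,  0.0439]), [np.float64(0.0017), np.float64(0.0017)]) [ 0.515693   -0.17731563  0.045     ] [ 0.51238223 -0.17853136  0.045     ]
(420, 415) [ 0.518  -0.3764  0.077 ]
(322, 236) [ 0.5503 -0.3319  0.077 ]
(203, 382) [ 0.5074 -0.3225  0.077 ]
(637, 455) [ 0.5271 -0.4324  0.077 ]
(517, 584) [ 0.4852 -0.4232  0.077 ]
(415, 127) [ 0.5812 -0.3516  0.058 ]
(643, 291) [ 0.5639 -0.4272  0.058 ]
```

apply_moves --targets '[0.1,-1.5,0,0,0,0,0,0.2,-3.0,0,0,0,0,0,0.3,-4.5,0,0,0,0,0,0.4,-5.57,0,0,0,0,0,0.4,-5.57,-0.5,0,0,0,0]'

```text
time: 5.7
ee_pos: [0.5219, -0.3537, 0.1833]
tcp_rot: [179.9, -0.0, 20.0]
wrist_force: [0.3, 0.3, -3.1]
opening: 0.015
```

Run:
```python
from h import *
c=camera("wrist"); s=camera("scene");t=camera("top"); o=bot.get_obs();print(o["ee_pos"],o["wrist_force"],o["torque"],o["tcp_rot"])
a=cv2.resize(s["img"][160:270,290:410,::-1],None,fx=3.3,fy=3.3,interpolation=cv2.INTER_CUBIC)
b=cv2.resize(c["img"][170:350,270:480,::-1],None,fx=2,fy=2,interpolation=cv2.INTER_CUBIC)
cv2.imwrite("pics/z7.png",np.hstack([a[:360],b[:360]])); save(c,"w7"); save(s,"s7")
```

```text
[ 0.52114832 -0.34937259  0.18196299] [-0.97439849  0.21265063 -1.4620533 ] [0.01175146 0.07504489 0.04341816] [-1.79844502e+02  1.04577752e-01  2.01241005e+01]
```

View pics/z7.png

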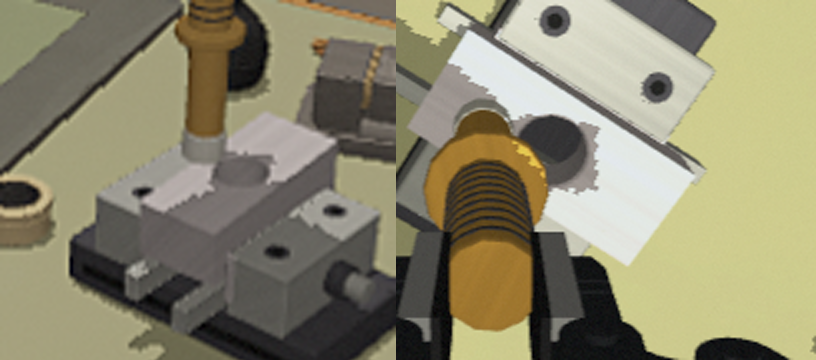

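apply_moves --targets '[0,0,-0.3,0,0,0,0,0,0,-0.5,0,0,0,0,0,0,-0.62,0,0,0,0,0,0,-0.62,0,0,0,0]'

```text
time: 6.25
ee_pos: [0.5218, -0.349, 0.1645]
tcp_rot: [-180.0, 0.0, 20.2]
wrist_force: [-1.0, -0.1, -2.8]
opening: 0.0151
```

apply_moves --targets '[0,0,-0.03,0,0,0,0,0,0,-0.06,0,0,0,0]'

```text
time: 6.45
ee_pos: [0.5221, -0.3496, 0.1635]
tcp_rot: [180.0, -0.0, 20.2]
wrist_force: [0.2, 0.3, -2.8]
opening: 0.0149
```

apply_moves --targets '[0,0,-0.03,0,0,0,0,0,0,-0.06,0,0,0,0]'

```text
time: 6.65
ee_pos: [0.522, -0.3496, 0.1614]
tcp_rot: [180.0, -0.0, 20.2]
wrist_force: [-0.7, -0.3, -3.8]
opening: 0.0151
```

Not in contact yet (face about z 0.081); continuing in small steps.

apply_moves --targets '[0,0,-0.03,0,0,0,0,0,0,-0.06,0,0,0,0,0,0,-0.06,0,0,0,0]'

```text
time: 6.95
ee_pos: [0.5219, -0.3496, 0.1594]
tcp_rot: [-180.0, 0.0, 20.2]
wrist_force: [0.3, 0.3, -2.2]
opening: 0.0153
```

apply_moves --targets '[0,0,-0.03,0,0,0,0,0,0,-0.06,0,0,0,0,0,0,-0.06,0,0,0,0]'

```text
time: 7.25
ee_pos: [0.5219, -0.3495, 0.1576]
tcp_rot: [-180.0, 0.0, 20.2]
wrist_force: [0.0, 0.4, -3.2]
opening: 0.0148
```

apply_moves --targets '[0,0,-0.03,0,0,0,0,0,0,-0.06,0,0,0,0,0,0,-0.06,0,0,0,0]'

```text
time: 7.55
ee_pos: [0.5219, -0.3495, 0.1558]
tcp_rot: [-180.0, 0.0, 20.2]
wrist_force: [0.3, -0.0, -2.5]
opening: 0.0156
```

apply_moves --targets '[0,0,-0.03,0,0,0,0,0,0,-0.06,0,0,0,0,0,0,-0.06,0,0,0,0]'

```text
time: 7.85
ee_pos: [0.5221, -0.3497, 0.1548]
tcp_rot: [180.0, -0.0, 20.2]
wrist_force: [0.1, 0.2, 1.6]
opening: 0.0155
```

apply_moves --targets '[0,0,-0.03,0,0,0,0,0,0,-0.06,0,0,0,0,0,0,-0.06,0,0,0,0]'

```text
time: 8.15
ee_pos: [0.522, -0.3497, 0.1524]
tcp_rot: [180.0, -0.0, 20.2]
wrist_force: [-0.1, -0.5, 3.4]
opening: 0.0153
```

apply_moves --targets '[0,0,0.7,0,0,0,0,-0.24,-1.1,0.7,0,0,0,0,-0.48,-2.21,0.7,0,0,0,0,-0.48,-2.21,0.5,0,0,0,0]'

```text
time: 8.55
ee_pos: [0.5063, -0.4192, 0.1664]
tcp_rot: [180.0, 0.1, 20.0]
wrist_force: [0.0, 0.8, -2.3]
opening: 0.0151
```

Run:
```python
from h import *
c=camera("wrist"); s=camera("scene"); o=bot.get_obs();print(o["ee_pos"],o["wrist_force"],o["torque"],o["tcp_rot"])
a=cv2.resize(s["img"][160:270,290:410,::-1],None,fx=3.3,fy=3.3,interpolation=cv2.INTER_CUBIC)
b=cv2.resize(c["img"][170:350,230:440,::-1],None,fx=2,fy=2,interpolation=cv2.INTER_CUBIC)
cv2.imwrite("pics/z8.png",np.hstack([a[:360],b[:360]])); save(c,"w8"); save(s,"s8")
```

```text
[ 0.50667242 -0.41608233  0.16518224] [-0.70103402  0.32310324 -2.572044  ] [-0.05236809 -0.00316334  0.00070526] [-1.79830364e+02  9.05904279e-02  2.00752622e+01]
```

View pics/z8.png

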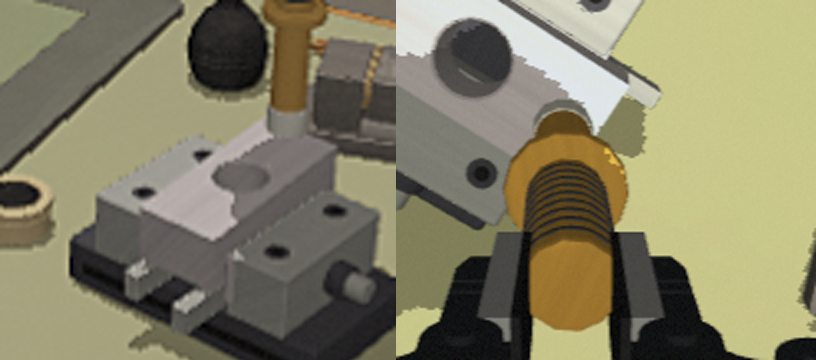

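apply_moves --targets '[0,0,-0.06,0,0,0,0,0,0,-0.12,0,0,0,0,0,0,-0.12,0,0,0,0]'

```text
time: 8.95
ee_pos: [0.5077, -0.4151, 0.1636]
tcp_rot: [-180.0, 0.0, 20.2]
wrist_force: [-0.7, 0.1, -3.0]
opening: 0.0154
```

apply_moves --targets '[0,0,-0.05,0,0,0,0,0,0,-0.1,0,0,0,0]'

```text
time: 9.15
ee_pos: [0.5077, -0.4156, 0.1609]
tcp_rot: [180.0, -0.0, 20.2]
wrist_force: [0.1, -0.2, -2.3]
opening: 0.0154
```

apply_moves --targets '[0,0,-0.04,0,0,0,0,0,0,-0.08,0,0,0,0]'

```text
time: 9.35
ee_pos: [0.5075, -0.4158, 0.1583]
tcp_rot: [180.0, 0.0, 20.2]
wrist_force: [0.9, -0.3, -1.9]
opening: 0.0149
```

apply_moves --targets '[0,0,-0.03,0,0,0,0,0,0,-0.06,0,0,0,0]'

```text
time: 9.55
ee_pos: [0.5076, -0.4159, 0.1569]
tcp_rot: [180.0, -0.0, 20.2]
wrist_force: [0.2, 0.3, 2.0]
opening: 0.0151
```

apply_moves --targets '[0,0,-0.03,0,0,0,0,0,0,-0.06,0,0,0,0]'

```text
time: 9.75
ee_pos: [0.5078, -0.416, 0.1556]
tcp_rot: [179.9, -0.0, 20.2]
wrist_force: [-0.5, 1.0, 3.9]
opening: 0.0152
```

apply_moves --targets '[0,0,-0.03,0,0,0,0,0,0,-0.06,0,0,0,0]'

```text
time: 9.95
ee_pos: [0.5077, -0.4162, 0.1535]
tcp_rot: [179.9, -0.0, 20.2]
wrist_force: [0.2, -1.5, 3.4]
opening: 0.015
```

apply_moves --targets '[0,0,-0.03,0,0,0,0,0,0,-0.06,0,0,0,0]'

```text
time: 10.15
ee_pos: [0.5076, -0.4162, 0.1513]
tcp_rot: [180.0, -0.0, 20.2]
wrist_force: [0.4, -1.1, 4.6]
opening: 0.0153
```

apply_moves --targets '[0,0,-0.03,0,0,0,0,0,0,-0.06,0,0,0,0]'

```text
time: 10.35
ee_pos: [0.5077, -0.4162, 0.15]
tcp_rot: [179.9, -0.0, 20.2]
wrist_force: [0.3, -1.0, 11.1]
opening: 0.0152
```

apply_moves --targets '[0,0,-0.03,0,0,0,0,0,0,-0.06,0,0,0,0]'

```text
time: 10.55
ee_pos: [0.508, -0.4162, 0.1496]
tcp_rot: [179.9, -0.1, 20.2]
wrist_force: [-0.7, -0.0, 17.2]
opening: 0.0153
```

apply_moves --targets '[0,0,0.9,0,0,0,0,0.24,1.1,0.9,0,0,0,0,0.48,2.21,0.9,0,0,0,0,0.48,2.21,0.7,0,0,0,0,0.48,2.21,0.6,0,0,0,0]'

```text
time: 11.05
ee_pos: [0.5216, -0.3486, 0.164]
tcp_rot: [-179.9, 0.1, 20.2]
wrist_force: [0.1, -0.1, -3.9]
opening: 0.0152
```

apply_moves --targets '[0,0,-0.06,0,0,0,0,0,0,-0.06,0,0,0,0]'

```text
time: 11.25
ee_pos: [0.5213, -0.3501, 0.1628]
tcp_rot: [-179.9, 0.1, 20.1]
wrist_force: [-0.4, -0.4, -2.3]
opening: 0.0155
```

apply_moves --targets '[0,0,-0.06,0,0,0,0,0,0,-0.12,0,0,0,0]'

```text
time: 11.45
ee_pos: [0.5217, -0.3501, 0.16]
tcp_rot: [-180.0, 0.0, 20.1]
wrist_force: [-0.1, 0.6, -3.0]
opening: 0.0151
```

apply_moves --targets '[0,0,-0.04,0,0,0,0,0,0,-0.08,0,0,0,0]'

```text
time: 11.65
ee_pos: [0.5219, -0.3497, 0.1576]
tcp_rot: [-180.0, 0.0, 20.1]
wrist_force: [-0.1, 0.3, -2.0]
opening: 0.0151
```

apply_moves --targets '[0,0,-0.03,0,0,0,0,0,0,-0.06,0,0,0,0]'

```text
time: 11.85
ee_pos: [0.5219, -0.3496, 0.156]
tcp_rot: [180.0, -0.0, 20.2]
wrist_force: [0.2, 0.5, -3.1]
opening: 0.0154
```

apply_moves --targets '[0,0,-0.03,0,0,0,0,0,0,-0.06,0,0,0,0]'

```text
time: 12.05
ee_pos: [0.522, -0.3496, 0.1542]
tcp_rot: [180.0, -0.0, 20.2]
wrist_force: [-0.6, -0.2, -2.6]
opening: 0.0149
```

apply_moves --targets '[0,0,-0.03,0,0,0,0,0,0,-0.06,0,0,0,0]'

```text
time: 12.25
ee_pos: [0.5219, -0.3496, 0.1523]
tcp_rot: [180.0, -0.0, 20.2]
wrist_force: [-0.7, 0.2, -1.7]
opening: 0.0151
```

apply_moves --targets '[0,0,-0.03,0,0,0,0,0,0,-0.06,0,0,0,0]'

```text
time: 12.45
ee_pos: [0.5219, -0.3496, 0.1505]
tcp_rot: [-180.0, -0.0, 20.2]
wrist_force: [-0.0, 0.6, -3.3]
opening: 0.0152
```

apply_moves --targets '[0,0,-0.03,0,0,0,0,0,0,-0.06,0,0,0,0]'

```text
time: 12.65
ee_pos: [0.5223, -0.3496, 0.1499]
tcp_rot: [179.9, -0.1, 20.2]
wrist_force: [-1.1, 2.0, 8.9]
opening: 0.0153
```

apply_moves --targets '[0,0,-0.03,0,0,0,0,0,0,-0.05,0,0,0,0]'

```text
time: 12.85
ee_pos: [0.5227, -0.3497, 0.1498]
tcp_rot: [179.8, -0.2, 20.2]
wrist_force: [-0.6, 2.1, 13.7]
opening: 0.0153
```

apply_moves --targets '[0,0,0,0,0,0,0,0,0,0,0,0,0,0]'

```text
time: 13.05
ee_pos: [0.5226, -0.3497, 0.1498]
tcp_rot: [179.8, -0.1, 20.2]
wrist_force: [-1.9, 3.0, 11.1]
opening: 0.0153
```

apply_moves --targets '[0,0,-0.03,0,0,0,0,0,0,-0.04,0,0,0,0,0,0,-0.04,0,0,0,0]'

```text
time: 13.35
ee_pos: [0.5229, -0.3499, 0.1496]
tcp_rot: [179.8, -0.2, 20.2]
wrist_force: [-1.4, 2.0, 16.1]
opening: 0.0154
```

apply_moves --targets '[0,0,0.7,0,0,0,0,-0.24,-1.1,0.7,0,0,0,0,-0.48,-2.2,0.7,0,0,0,0,-0.48,-2.2,0.45,0,0,0,0,-0.48,-2.2,0.35,0,0,0,0]'

```text
time: 13.85
ee_pos: [0.507, -0.416, 0.1553]
tcp_rot: [-179.9, 0.0, 20.1]
wrist_force: [0.7, -0.1, -3.2]
opening: 0.015
```

apply_moves --targets '[0,0,-0.04,0,0,0,0,0,0,-0.08,0,0,0,0,0,0,-0.08,0,0,0,0]'

```text
time: 14.15
ee_pos: [0.5078, -0.4149, 0.1543]
tcp_rot: [180.0, -0.0, 20.2]
wrist_force: [-0.2, 0.7, -3.0]
opening: 0.0156
```

apply_moves --targets '[0,0,-0.03,0,0,0,0,0,0,-0.06,0,0,0,0]'

```text
time: 14.35
ee_pos: [0.5077, -0.4153, 0.1526]
tcp_rot: [180.0, -0.0, 20.2]
wrist_force: [-0.5, -1.2, -1.6]
opening: 0.0152
```

apply_moves --targets '[0,0,-0.03,0,0,0,0,0,0,-0.06,0,0,0,0]'

```text
time: 14.55
ee_pos: [0.5075, -0.4156, 0.1506]
tcp_rot: [180.0, -0.0, 20.2]
wrist_force: [-0.6, 0.0, -2.0]
opening: 0.0153
```

apply_moves --targets '[0,0,-0.03,0,0,0,0,0,0,-0.06,0,0,0,0]'

```text
time: 14.75
ee_pos: [0.5078, -0.4157, 0.1499]
tcp_rot: [179.9, -0.1, 20.2]
wrist_force: [-0.1, 1.2, 7.7]
opening: 0.0153
```

apply_moves --targets '[0,0,-0.03,0,0,0,0,0,0,-0.06,0,0,0,0]'

```text
time: 14.95
ee_pos: [0.5082, -0.416, 0.1497]
tcp_rot: [179.8, -0.1, 20.2]
wrist_force: [-0.3, 1.4, 15.1]
opening: 0.0153
```

apply_moves --targets '[0,0,-0.03,0,0,0,0,0,0,-0.03,0,0,0,0]'

```text
time: 15.15
ee_pos: [0.5084, -0.4161, 0.1496]
tcp_rot: [179.7, -0.2, 20.2]
wrist_force: [-1.4, 2.1, 15.6]
opening: 0.0153
```

apply_moves --targets '[0,0,0.7,0,0,0,0,0.24,1.1,0.7,0,0,0,0,0.48,2.2,0.7,0,0,0,0,0.48,2.2,0.45,0,0,0,0,0.48,2.2,0.3,0,0,0,0]'

```text
time: 15.65
ee_pos: [0.522, -0.3491, 0.1546]
tcp_rot: [180.0, 0.0, 20.2]
wrist_force: [0.4, -0.8, -2.4]
opening: 0.015
```

apply_moves --targets '[0,0,-0.03,0,0,0,0,0,0,-0.06,0,0,0,0,0,0,-0.06,0,0,0,0]'

```text
time: 15.95
ee_pos: [0.5216, -0.3503, 0.1531]
tcp_rot: [-180.0, 0.0, 20.1]
wrist_force: [0.7, 0.3, -2.4]
opening: 0.0156
```

apply_moves --targets '[0,0,-0.03,0,0,0,0,0,0,-0.06,0,0,0,0]'

```text
time: 16.15
ee_pos: [0.5219, -0.35, 0.1515]
tcp_rot: [180.0, -0.0, 20.1]
wrist_force: [0.3, 0.1, -3.1]
opening: 0.0153
```

apply_moves --targets '[0,0,-0.03,0,0,0,0,0,0,-0.06,0,0,0,0]'

```text
time: 16.35
ee_pos: [0.522, -0.3497, 0.15]
tcp_rot: [180.0, -0.0, 20.2]
wrist_force: [-0.4, 0.5, 3.1]
opening: 0.0152
```

apply_moves --targets '[0,0,-0.03,0,0,0,0,0,0,-0.06,0,0,0,0]'

```text
time: 16.55
ee_pos: [0.5225, -0.3496, 0.1498]
tcp_rot: [179.9, -0.1, 20.2]
wrist_force: [-1.4, 2.1, 12.9]
opening: 0.0154
```

apply_moves --targets '[0,0,-0.03,0,0,0,0,0,0,-0.06,0,0,0,0,0,0,-0.06,0,0,0,0]'

```text
time: 16.85
ee_pos: [0.5229, -0.3498, 0.1495]
tcp_rot: [179.8, -0.2, 20.2]
wrist_force: [-1.3, 1.8, 15.3]
opening: 0.0152
```

apply_moves --targets '[0,0,1.0,0,0,0,0,0,0,1.8,0,0,0,0,-0.1,1.5,1.8,0,0,0,0,-0.2,3.0,1.8,0,0,0,0,-0.3,4.5,1.8,0,0,0,0]'

```text
time: 17.35
ee_pos: [0.5126, -0.2134, 0.1999]
tcp_rot: [-180.0, -0.0, 20.1]
wrist_force: [0.1, 0.2, -2.3]
opening: 0.0155
```

apply_moves --targets '[-0.1,1.07,0,0,0,0,0,-0.1,1.07,-0.7,0,0,0,0,-0.1,1.07,-0.7,0,0,0,0,-0.1,1.07,-0.7,0,0,0,0]'

```text
time: 17.75
ee_pos: [0.5097, -0.1826, 0.1791]
tcp_rot: [-180.0, 0.0, 20.2]
wrist_force: [-0.6, -0.7, -1.7]
opening: 0.0151
```

Run:
```python
from h import *
c=camera("wrist"); s=camera("scene");o=bot.get_obs();print(o["ee_pos"],o["wrist_force"],o["torque"],o["tcp_rot"])
a=cv2.resize(s["img"][200:350,260:360,::-1],None,fx=4,fy=4,interpolation=cv2.INTER_CUBIC)
b=cv2.resize(c["img"][180:330,260:360,::-1],None,fx=4,fy=4,interpolation=cv2.INTER_CUBIC)
cv2.imwrite("pics/z9.png",np.hstack([a,b])); save(s,"s9"); save(c,"w9")
```

```text
[ 0.51009208 -0.18316512  0.17974539] [ 0.16151319 -0.35189086 -2.09284534] [ 0.01908106 -0.01016427 -0.00150543] [ 1.79973903e+02 -2.19147420e-02  2.01074568e+01]
```

View pics/z9.png

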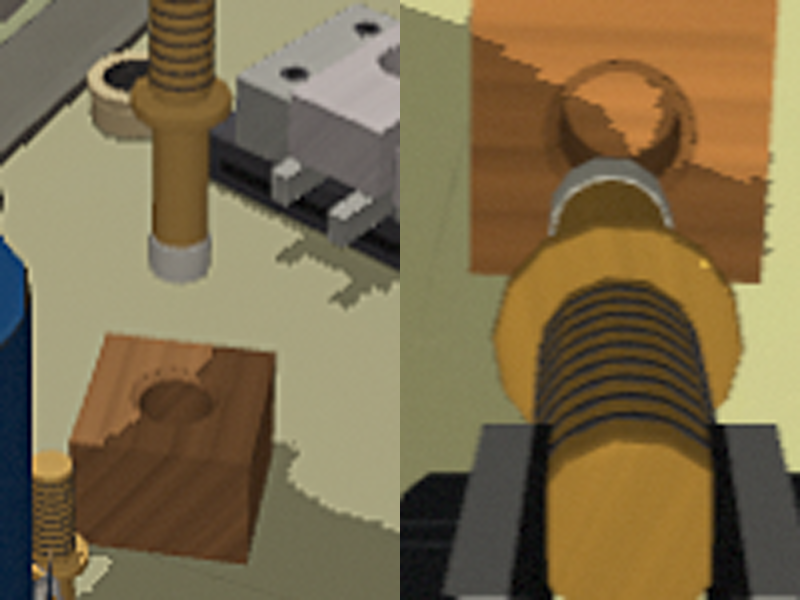

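Run:
```python
from h import *
c=camera("wrist"); s=camera("scene");o=bot.get_obs();print(o["ee_pos"])
print("face",tri([ray(c,313,235),ray(s,305,266.5)]),[atz(k,u,v,.099).round(4) for k,u,v in((c,313,235),(s,305,266.5))])
print("mouth",[atz(k,u,v,.045).round(4) for k,u,v in((c,315.3,211.7),(s,303.5,298.8))])
```

```text
[ 0.51015302 -0.18319896  0.1796813 ]
face (array([ 0.5116, -0.179 ,  0.0996]), [np.float64(0.0003), np.float64(0.0003)]) [array([ 0.5117, -0.1789,  0.099 ]), array([ 0.5118, -0.1799,  0.099 ])]
mouth [array([ 0.5164, -0.1786,  0.045 ]), array([ 0.5135, -0.1791,  0.045 ])]
```

apply_moves --targets '[0.07,0,-0.8,0,0,0,0,0.07,0,-1.5,0,0,0,0,0.07,0,-1.6,0,0,0,0,0.07,0,-1.6,0,0,0,0]'

```text
time: 18.35
ee_pos: [0.5118, -0.1827, 0.1312]
tcp_rot: [-180.0, 0.0, 20.1]
wrist_force: [0.7, -0.4, -1.3]
opening: 0.0152
```

Run:
```python
from h import *
c=camera("wrist"); s=camera("scene");o=bot.get_obs();print(o["ee_pos"],o["wrist_force"])
a=cv2.resize(s["img"][200:350,260:360,::-1],None,fx=4,fy=4,interpolation=cv2.INTER_CUBIC)
b=cv2.resize(c["img"][180:330,260:360,::-1],None,fx=4,fy=4,interpolation=cv2.INTER_CUBIC)
cv2.imwrite("pics/z10.png",np.hstack([a,b]))
```

```text
[ 0.51246399 -0.18284652  0.13242061] [ 0.31058719  0.26247296 -2.58233126]
```

View pics/z10.png

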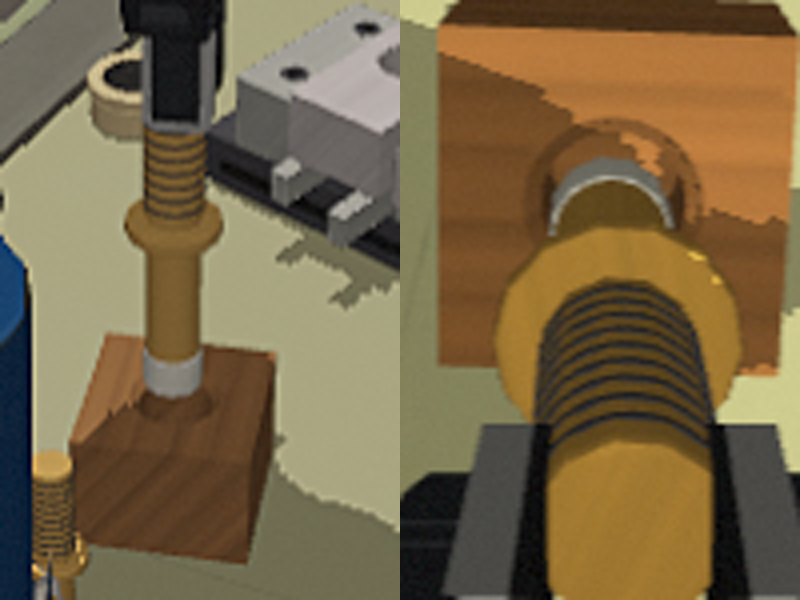

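apply_moves --targets '[0.06,-0.01,0,0,0,0,0,0.06,-0.01,-0.2,0,0,0,0,0.06,-0.01,-0.4,0,0,0,0,0.06,-0.01,-0.5,0,0,0,0]'

```text
time: 18.85
ee_pos: [0.5137, -0.1827, 0.1155]
tcp_rot: [-180.0, 0.0, 20.2]
wrist_force: [-0.3, 1.2, -2.7]
opening: 0.0155
```

apply_moves --targets '[0,0,-0.1,0,0,0,0,0,0,-0.2,0,0,0,0,0,0,-0.2,0,0,0,0]'

```text
time: 19.15
ee_pos: [0.5135, -0.1827, 0.1094]
tcp_rot: [-180.0, 0.0, 20.2]
wrist_force: [0.1, -0.3, -3.1]
opening: 0.0153
```

apply_moves --targets '[0,0,-0.2,0,0,0,0,0,0,-0.4,0,0,0,0,0,0,-0.55,0,0,0,0,0,0,-0.58,0,0,0,0]'

```text
time: 19.55
ee_pos: [0.5134, -0.1827, 0.0917]
tcp_rot: [-180.0, 0.1, 20.2]
wrist_force: [-0.6, -0.1, -3.0]
opening: 0.0154
```

apply_moves --targets '[0,0,-0.04,0,0,0,0,0,0,-0.04,0,0,0,0]'

```text
time: 19.75
ee_pos: [0.5138, -0.1828, 0.0915]
tcp_rot: [-180.0, -0.0, 20.2]
wrist_force: [-0.7, -0.3, -2.3]
opening: 0.0152
```

apply_moves --targets '[0,0,-0.04,0,0,0,0,0,0,-0.06,0,0,0,0]'

```text
time: 19.95
ee_pos: [0.5143, -0.1828, 0.0906]
tcp_rot: [180.0, -0.1, 20.2]
wrist_force: [-0.5, 0.6, 6.5]
opening: 0.0152
```

apply_moves --targets '[0,0,0,0,0,0,0.3,0,0,0,0,0,0,0.5,0,0,0,0,0,0,0.8,0,0,0,0,0,0,1,0,0,0,0,0,0,1]'

```text
time: 20.45
ee_pos: [0.5138, -0.1828, 0.0897]
tcp_rot: [180.0, 0.0, 20.2]
wrist_force: [0.1, -0.4, -0.8]
opening: 0.0816
```

Run:
```python
from h import *
c=camera("wrist"); s=camera("scene");o=bot.get_obs();print(o["ee_pos"],o["wrist_force"],o["opening"])
a=cv2.resize(s["img"][200:350,260:360,::-1],None,fx=4,fy=4,interpolation=cv2.INTER_CUBIC)
b=cv2.resize(c["img"][180:380,250:390,::-1],None,fx=2.8,fy=3,interpolation=cv2.INTER_CUBIC)
cv2.imwrite("pics/z11.png",np.hstack([a,b]))
```

```text
[ 0.5138206  -0.18283798  0.0896901 ] [-0.49045342  0.20294893  0.32321842] 0.0852658721180133
```

View pics/z11.png

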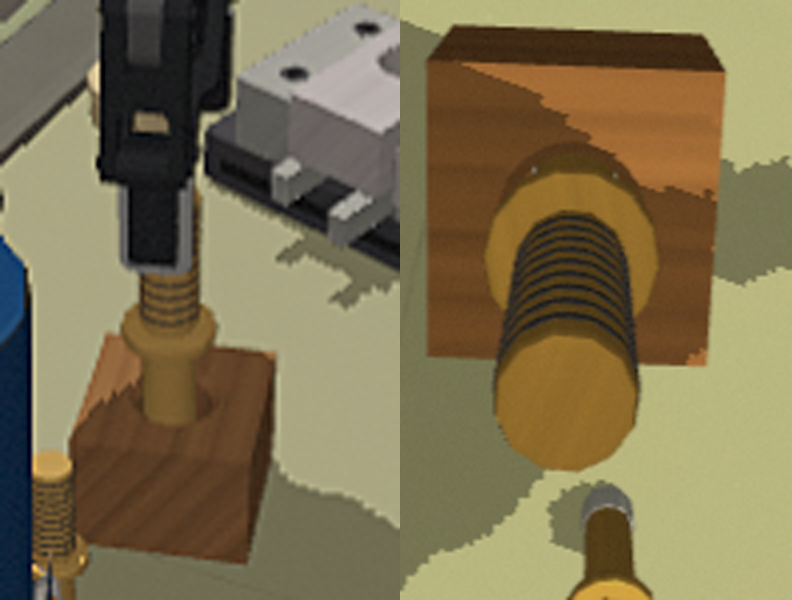

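Drift stands upright in the hole. Retreat upward and to the side so the top camera can see.

apply_moves --targets '[0,0,1.2,0,0,0,1,0,0,2.8,0,0,0,1,0,0,4.2,0,0,0,1,-0.8,-0.8,5,0,0,0,1,-2,-2,5,0,0,0,1]'

```text
time: 21.05
ee_pos: [0.4559, -0.2422, 0.2433]
tcp_rot: [179.8, -0.2, 20.4]
wrist_force: [0.9, -1.3, -1.0]
opening: 0.085
```

apply_moves --targets '[-1.6,-1.6,0,0,0,0,1,-3.2,-3.2,0,0,0,0,1,-4.8,-4.8,0,0,0,0,1,-6.4,-6.4,0,0,0,0,1,-8,-8,0,0,0,0,1]'

```text
time: 21.55
ee_pos: [0.276, -0.4201, 0.2399]
tcp_rot: [180.0, -0.0, 20.2]
wrist_force: [0.9, -0.7, -0.3]
opening: 0.085
```

Run:
```python
from h import *
s=camera("scene");t=camera("top");o=bot.get_obs();print(o["ee_pos"],o["time"])
cv2.imwrite("pics/s12.png",cv2.resize(s["img"][180:370,140:400,::-1],None,fx=3,fy=3,interpolation=cv2.INTER_CUBIC))
cv2.imwrite("pics/t12.png",cv2.resize(t["img"][150:340,180:446,::-1],None,fx=3,fy=3,interpolation=cv2.INTER_CUBIC))
```

```text
[ 0.27373781 -0.42211998  0.23939679] 21.65
```

View pics/s12.png

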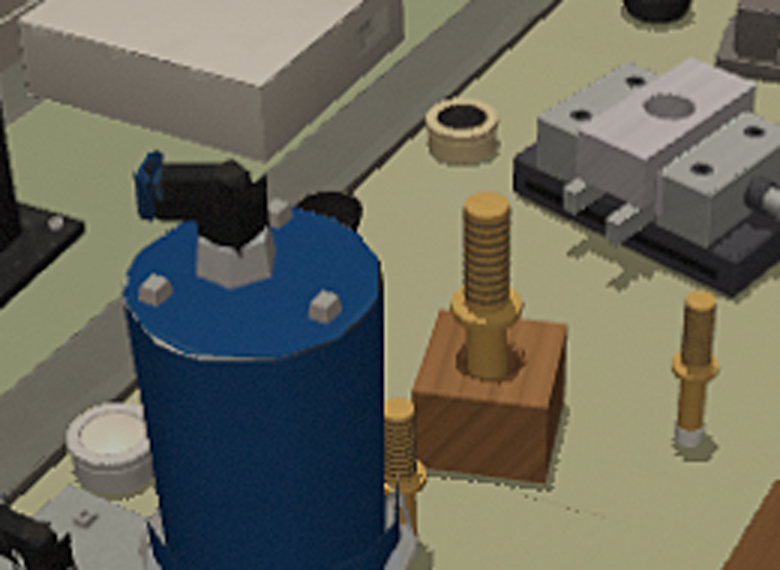

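View pics/t12.png

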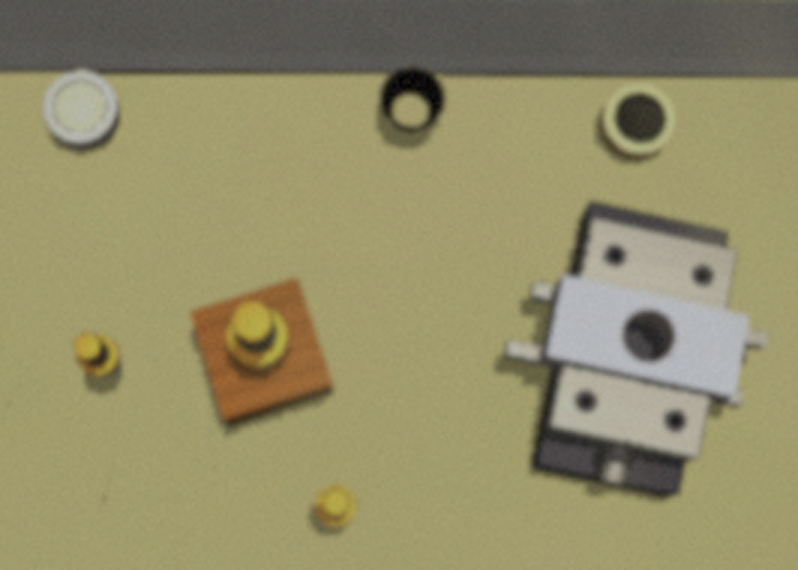

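```bash
python3 -c "
from workcell import bot
print(bot.job_done(), bot.get_obs()['time'])"
```

```text
the job is handed in; nothing more can be done
the job is handed in; nothing more can be done
```

I took the largest drift from the stand and pressed both ends of the block down with it. I started with the -y end, which was about 3 mm higher, and went round twice. The drift is back upright in its stand and the job is handed in at about 22 s of the 61 s allowed.

- **Pressing force:** the last press on each end peaked at about 18 N by the wrist sensor, corrected for the drift's weight. The highest reading at any point was about 20 N, under the 30 N bruising limit. Readings come only at the end of each move, so I would not have seen a brief peak in between.
- **Level:** at the end both ends stopped hard at the same tool height, about 0.150 m, where the force rose steeply. By touch the block is level and bearing.
- **Drift:** it touched the bottom of the hole at about 9 N and stood upright after release. It is within about 2 mm of where it started.
- **Bystanders and parallels:** in the last top and scene pictures the loupe and pots look unmoved, and the parallels are still under the block. The arm was clear of everything.

**Not checked:** I could not measure the pinch on the parallels directly. I infer it from the hard stops and the press forces. The three cameras also disagreed by up to 6 mm, most on the stand's mouth. I corrected for this with a close look just before putting the drift in, and it went in without side load.

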